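Meter two lanes of nuts from the dispenser

ROBOT

A 6-joint arm with a two-finger parallel gripper is mounted at the origin on a cart in front of the work surface, level with it; the furniture and walls round the work are solid. World frame = base frame: x ahead of the robot, y to its left, z up, the work surface at z = 0. Lengths are in m, angles in rad, forces in N, time in s.
With the tool pointing down it reaches from about 0.4 to 0.825 m from the base axis. Payload 7 kg.
Tool frame: the origin (TCP) lies midway between the tips of the shut fingers; the grasp point (between the pads) lies 19 mm behind it; z points along the fingers, x is the direction in which the jaws open and shut, and the axes are right-handed (so a half turn about z gives the same grasp; the last joint's range is limited). The gripper opens to 88 mm and grips with 3 to 60 N. Pads are 19 mm wide; open, the fingers measure 130 mm over their backs; the gripper's body (78 mm by 193 mm) begins 47 mm behind the grasp point.
Start: joints at [1.461, 0.359, 0.012, 0, -1.224, -0.288], TCP at [0.261, 0.622, 0.227] pointing down, gripper open.
Joint ranges: [-3.07, 3.07], [-1.43, 2.12], [-1.02, 1.25], [-3.03, 1.67], [-3.05, -0], [-3.03, 3.03]. Speed limits (rad/s): [2.39, 2.39, 3.01, 3.14, 3.14, 3.14].

INTERFACE

Orientations are given as [roll, pitch, yaw] about the fixed x, y, z axes, in that order (R = Rz(yaw) Ry(pitch) Rx(roll)).
In Python, from station import status, eyes, workorder gives the robot as it stands.
- The arm moves only by the shell command python3 -m jog 'ROWS' [OPENING] [FORCE]. ROWS is JSON, a list of rows, each a list of 6 numbers: the shift along the world's x, y, z in mm, then the turn, a rotation vector about the world's x, y, z in rad. A call has 1 to 12 rows; each row shifts and turns the pose as measured when the row begins; what a row does not reach is not made up. A row lasts 1/10 s, in which the tool goes at most 50 mm and 8.59 degrees, less where a joint would pass 70% of its speed; a pose out of reach is approached as far as the arm can. A call with a gripper value outside its range is refused whole. OPENING is the opening, from 0 (shut) to 1 (fully open), set as the call begins (- or left out, the last holds). The fingers move at their own pace and stop on an object; FORCE is the grip in N (left out, the last holds). Time passes only in rows, so rows that do not move let the fingers close. It gives the time, the measured TCP pose, the force and the opening at its end, in the units of the state.
- status.get_state(): the state, without advancing time (a new reading comes with each control period).
- eyes.grab_frame(name): name is "scene" or "top" or "wrist"; returns the picture (400x640x3 uint8, blue, green, red); there is no depth.
- eyes.calibration(name): a dict with "camera_matrix" (3x3 intrinsics, pixels), "cam_to_world" (4x4, takes a point from camera to world coordinates); the wrist camera has in their place "hand_eye" (4x4, takes a point from camera to tool coordinates, whose origin is the TCP and whose axes are the tool frame's). Camera axes: x right, y up, looking along -z (the intrinsics and any distortion apply to the point x, -y, -z); pixel columns grow to the right and rows downward; lengths in m; the calibration is good to about 2 mm. The wrist camera is an equidistant fisheye: a pixel r from the principal point sees the ray r / f radians off the axis. A picture is of the moment at which its call begins: read the wrist's pose just before it. calibration takes no time and is no camera call.
- workorder.job_done(): hands the job in, once; it reports no verdict.
The state is a dict: "t": time; "q": joint angles; "qd": joint speeds; "joint_efforts": joint torques, N m; "eef_pos": TCP position; "ee_rot": TCP orientation; "force": force on the tool from outside, world axes, zero at the start; "moment": the same for the moment, N m; "width": finger opening in m.
Only numpy, scipy, OpenCV 4.12 (cv2) and the standard library are available. Lean on these libraries where they do the work, as an engineer would, in place of code of your own. Each camera call takes 0.05 s, during which the arm holds its last target. There are 200 camera calls.

TASK

Set the measuring cup upright on the worktop centred under the spout of the nut dispenser, then slide the dispenser's bottom gate open just far enough to let the four nuts of the two left-hand lanes drop into the cup, keeping the four nuts of the other two lanes in. Then push the gate fully shut and leave the cup standing under the spout with the four nuts in it. Do not disturb the jars and the tin.

Things in the scene. Friction and masses are not known exactly. Their poses are not given: they have to be found in the camera images.
- dispenser: Fixed nut dispenser on two legs, 156 mm wide (own y), 202 high; body 46 deep, feet 70 (own x -30 to +40), 10 high. Origin on the worktop below its centre, z up; clear front looks to own -x (to the robot), +y is the robot's left. Four closed lanes (own y = +45, +15, -15, -45 mm), two nuts stacked in each, on a gate plate 132 mm up; funnel below. Room for the cup between the feet: y -62 to +62, 78 high.
- spout (a point): Centre of the funnel's lower mouth (54 x 27 mm, longer along the dispenser's y), 78 mm above the worktop, straight above the dispenser's origin.
- gate (a joint): Gate opening in m: 0 shut, 0.125 fully open; slides along the dispenser's own -y (robot's right), 1.5 N friction, stays where left. May start up to 0.010 open (lets nothing out). Uncovers the lanes one by one, the far left one (own +y, farthest from the tab) first: first lane's nuts drop at about 0.027, second's at 0.057, third's at 0.085, fourth's at 0.115.
- gate_tab (a point): Point 185 mm above the worktop in the upright pull tab at the gate's right end; moves with the gate. The tab is 10 mm thick along the dispenser's y (13 mm at the black grip), 24 to 27 mm wide along its x, and reaches from the gate to 202 mm above the worktop. Shut, it is 127 mm from the dispenser's centre along its -y: 50 mm of free gap to the dispenser's side, which is as high as the tab.
- cup: Loose steel measuring cup, 58 mm high, 82 mm across at the base, 94 at the rim, wall 3 mm, floor 4 mm, about 0.16 kg. Origin at the centre of its underside, z up. A flat level handle points along its own -x, from the rim to 140 mm from the cup's axis; it is 14 mm wide (own y), 47 to 54 mm above the underside.
- nut_1a: Hazelnut in its shell, a ball of 24 mm, 10 g, origin at its centre; starts in the dispenser's first lane (own y +45 mm, far left), lower nut.
- nut_1b: Hazelnut in its shell, a ball of 24 mm, 10 g, origin at its centre; starts in the dispenser's first lane (own y +45 mm, far left), upper nut.
- nut_2a: Hazelnut in its shell, a ball of 24 mm, 10 g, origin at its centre; starts in the dispenser's second lane (own y +15 mm), lower nut.
- nut_2b: Hazelnut in its shell, a ball of 24 mm, 10 g, origin at its centre; starts in the dispenser's second lane (own y +15 mm), upper nut.
- nut_3a: Hazelnut in its shell, a ball of 24 mm, 10 g, origin at its centre; starts in the dispenser's third lane (own y -15 mm), lower nut.
- nut_3b: Hazelnut in its shell, a ball of 24 mm, 10 g, origin at its centre; starts in the dispenser's third lane (own y -15 mm), upper nut.
- nut_4a: Hazelnut in its shell, a ball of 24 mm, 10 g, origin at its centre; starts in the dispenser's fourth lane (own y -45 mm, nearest the tab), lower nut.
- nut_4b: Hazelnut in its shell, a ball of 24 mm, 10 g, origin at its centre; starts in the dispenser's fourth lane (own y -45 mm, nearest the tab), upper nut.
- jar_small: Bystander: small empty lidded glass jar, 56 mm across, 65 mm high, origin under its centre; stands in front, to the right.
- tin_1: Bystander: food tin, 76 mm across, 58 mm high, origin under its centre; behind, to the left.
- spice_jar_1: Bystander: spice jar with a yellow-brown cap, 42 mm across, 106 mm high, origin under its centre; behind the dispenser.

How it is judged:
On the way, in this order (a step that is already met when the one before it is completed fails the run):
1. the cup stands upright on the worktop, let go, centred under the spout (within 25 mm), the gate not yet opened (under 20 mm) (horizontal distance between cup and spout below 0.025 m and height (world z) of cup below 0.004 m and angle between cup's own z axis and vertical below 0.06 rad and value of joint gate below 0.02 m and contact force between the fingers and cup below 0.1 N), for 0.2 s.
2. the four nuts of the two left-hand lanes are in the cup, the other four still in the dispenser (horizontal distance between each of nut_1a, nut_1b, nut_2a, nut_2b and cup below 0.04 m and z of nut_1a in the frame of cup between 0.005 and 0.052 m and z of nut_1b in the frame of cup between 0.005 and 0.052 m and z of nut_2a in the frame of cup between 0.005 and 0.052 m and z of nut_2b in the frame of cup between 0.005 and 0.052 m and height (world z) of each of nut_3a, nut_3b, nut_4a, nut_4b above 0.135 m), for 0.2 s.
At the end, for the whole second after the job is handed in: The gate is shut (under 5 mm open); the cup stands upright and at rest on the worktop with its centre within 25 mm of the spout's; the four nuts of the two left-hand lanes lie in it and the other four are still in the dispenser above the gate (all of step 2 and horizontal distance between cup and spout below 0.025 m and height (world z) of cup below 0.004 m and angle between cup's own z axis and vertical below 0.06 rad and value of joint gate below 0.005 m and linear speed of cup below 0.02 m/s); the robot touches nothing.
It fails at once if the small jar is moved more than 30 mm or tipped (distance of jar_small from where it was at the start of the episode above 0.03 m or angle between jar_small's own z axis and vertical above 0.4 rad).
It fails at once if the tin is moved more than 30 mm or tipped (distance of tin_1 from where it was at the start of the episode above 0.03 m or angle between tin_1's own z axis and vertical above 0.4 rad).
It fails at once if the spice jar is moved more than 30 mm or tipped (distance of spice_jar_1 from where it was at the start of the episode above 0.03 m or angle between spice_jar_1's own z axis and vertical above 0.4 rad).
It fails at once if a nut of the two right-hand lanes is let out (height (world z) of any of nut_3a, nut_3b, nut_4a, nut_4b below 0.11 m).
It also fails if it takes over 48 s, if anything falls off the work surface, if the arm or the gripper's body presses on something with over 40 N, if the wrist force passes 120 N, or if a joint passes its speed limit or range.

## Working session

There is one attempt and no reset: what is moved stays moved. The work goes in short steps, Python scripts to look and compute and a shell command to move; the robot and the scene stay as the last step left them, time stands still between calls to the robot, and variables do not carry over. Pictures are saved under pics/ and viewed, about 8 in all and at most 12, crops included, and the job is handed in when it is done.

```bash
ls; mkdir -p pics
python3 - <<'E'
from station import status, eyes
import cv2,numpy as np
np.set_printoptions(precision=4,suppress=True)
print(status.get_state())
for n in ("scene","top"):
    c=eyes.calibration(n); print(n,c)
    im=eyes.grab_frame(n); cv2.imwrite(f"pics/{n}0.png",im)
print(eyes.calibration("wrist"))
E
```

```text
pics
{'t': 0.0, 'q': array([ 1.4611,  0.3594,  0.0111, -0.0004, -1.2241, -0.2881]), 'qd': array([-0.0009,  0.0015, -0.0004,  0.0001, -0.0025, -0.0011]), 'joint_efforts': array([  0.0008, -58.2726,  29.3052,   6.9976,   0.0068,  -0.0001]), 'eef_pos': array([0.2613, 0.6219, 0.2256]), 'ee_rot': array([-3.1415, -0.0016, -1.9688]), 'force': array([ 0.5855, -0.1957,  0.1807]), 'moment': array([ 0.0429, -0.0048,  0.0346]), 'width': 0.087326620292549}
scene {'camera_matrix': array([[415.7325,   0.    , 328.6793],
       [  0.    , 415.7325, 200.0318],
       [  0.    ,   0.    ,   1.    ]]), 'cam_to_world': array([[-0.6059,  0.4066, -0.6838,  0.0031],
       [-0.7952, -0.3345,  0.5057,  0.5712],
       [-0.0231,  0.8502,  0.526 ,  0.5668],
       [ 0.    ,  0.    ,  0.    ,  1.    ]])}
top {'camera_matrix': array([[438.0264,   0.    , 319.66  ],
       [  0.    , 438.0264, 199.9917],
       [  0.    ,   0.    ,   1.    ]]), 'cam_to_world': array([[ 0.0145,  0.9893, -0.1448,  0.4683],
       [-0.9999,  0.0141, -0.0039,  0.1361],
       [-0.0018,  0.1449,  0.9894,  0.952 ],
       [ 0.    ,  0.    ,  0.    ,  1.    ]])}
{'camera_matrix': array([[309.7069,   0.    , 320.7189],
       [  0.    , 309.7069, 195.3842],
       [  0.    ,   0.    ,   1.    ]]), 'hand_eye': array([[ 1.    ,  0.001 , -0.0006, -0.0003],
       [ 0.0008, -0.9613, -0.2753, -0.0749],
       [-0.0009,  0.2753, -0.9613, -0.1589],
       [ 0.    ,  0.    ,  0.    ,  1.    ]])}
```

View pics/scene0.png

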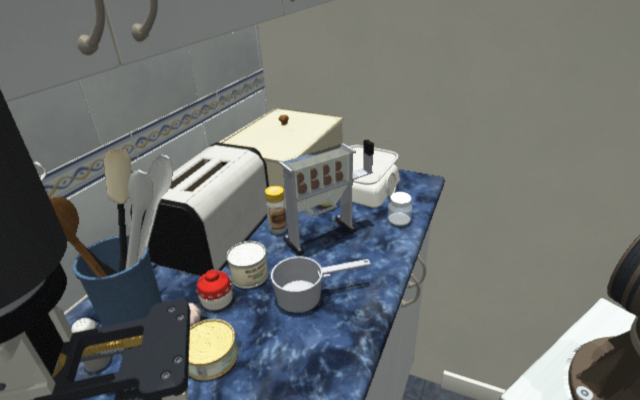

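View pics/top0.png

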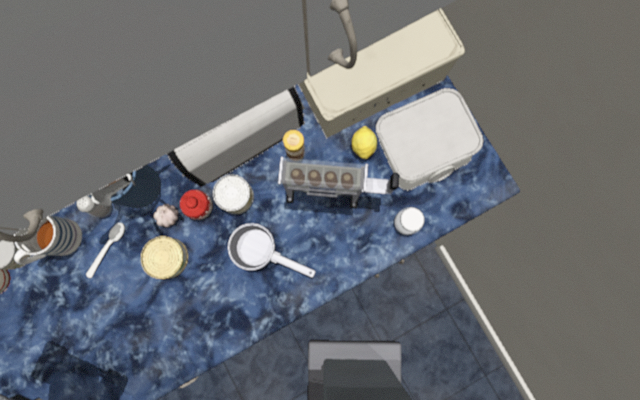

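The scene view shows the cup at (297,285) with its handle to (368,263), the dispenser at (320,190) and the tab at (368,150). The top view shows the cup at (251,246) with the handle end at (313,274), the dispenser at (323,180), the tab at (395,181) and the small jar at (409,221). I'll zoom in on both.

```bash
cat > h.py <<'E'
import numpy as np, cv2
from scipy.spatial.transform import Rotation as R
from station import status, eyes
np.set_printoptions(precision=4,suppress=True)
def cam(n,st=None):
    c=eyes.calibration(n); K=c["camera_matrix"]
    if n!="wrist": return K,c["cam_to_world"],False
    T=np.eye(4);T[:3,:3]=R.from_euler("xyz",st["ee_rot"]).as_matrix();T[:3,3]=st["eef_pos"]
    return K,T@c["hand_eye"],True
def ray(C,p):
    K,T,f=C
    a=np.array([(p[0]-K[0,2])/K[0,0],(p[1]-K[1,2])/K[1,1]])
    if f:
        r=np.hypot(*a); a=a/r if r>0 else a; d=np.array([a[0]*np.sin(r),-a[1]*np.sin(r),-np.cos(r)])
    else: d=np.array([a[0],-a[1],-1])
    return T[:3,3],T[:3,:3]@d
def onz(C,p,z):
    o,d=ray(C,p); return o+d*(z-o[2])/d[2]
def tri(rays):
    A=0;b=0
    for o,d in rays:
        d=d/np.linalg.norm(d);P=np.eye(3)-np.outer(d,d);A=A+P;b=b+P@o
    x=np.linalg.solve(A,b)
    return x,[np.linalg.norm(np.cross(x-o,d/np.linalg.norm(d))) for o,d in rays]
def pix(C,X):
    K,T,f=C; p=np.linalg.inv(T)@np.r_[X,1]; v=np.array([p[0],-p[1],-p[2]])
    if f:
        s=np.hypot(v[0],v[1]);th=np.arctan2(s,v[2]);u=v[:2]/s*th
    else: u=v[:2]/v[2]
    return np.array([K[0,0]*u[0]+K[0,2],K[1,1]*u[1]+K[1,2]])
E
python3 - <<'E'
import cv2
t=cv2.imread("pics/top0.png");s=cv2.imread("pics/scene0.png")
a=cv2.resize(t[145:295,220:420],None,fx=4,fy=4,interpolation=cv2.INTER_CUBIC)
b=cv2.resize(s[130:330,260:420],None,fx=3.75,fy=3,interpolation=cv2.INTER_CUBIC)
b=cv2.resize(s[130:330,230:430],None,fx=3,fy=3,interpolation=cv2.INTER_CUBIC)
cv2.imwrite("pics/ct.png",a);cv2.imwrite("pics/cs.png",b)
E
```

```text
(no output)
```

View pics/ct.png

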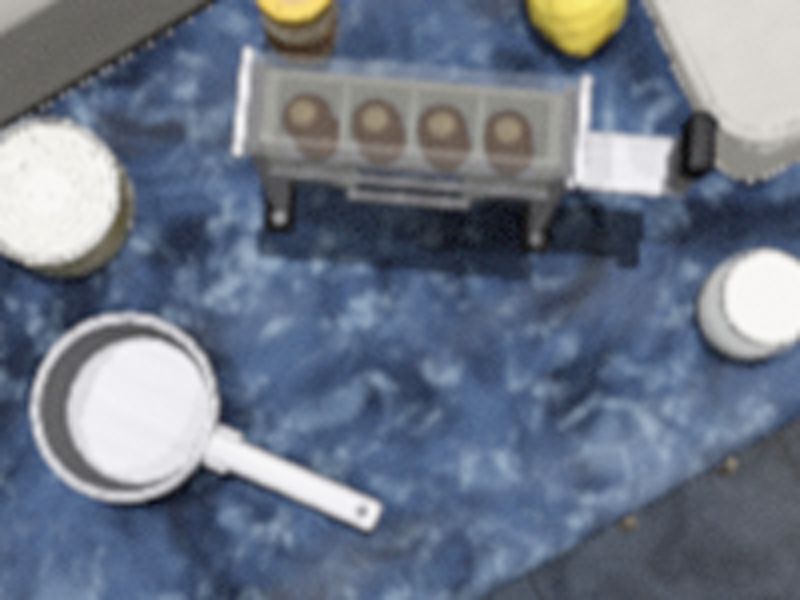

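View pics/cs.png

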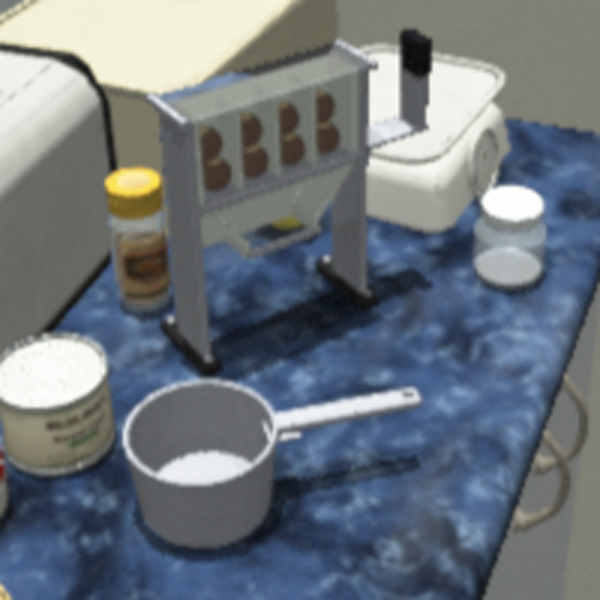

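Crop pixels. In the top crop (x4), the dispenser end plates have corners (238,153), (247,50), (575,187) and (588,76). The cup rim is centred at (125,407), the handle hole is at (362,510) and the tab top is at about (700,140). In the scene crop (x3) the matching plate corners are (187,127), (152,97), (375,67) and (337,42), the handle hole is at (409,394), the rim centre at (200,430) and the tab top at (416,38).

Run:
```python
from h import *
T=cam("top");S=cam("scene")
t=lambda p:(p[0]/4+220-.4,p[1]/4+145-.4); s=lambda p:(p[0]/3+230-.3,p[1]/3+130-.3)
P={"LF":((238,153),(187,127)),"LR":((247,50),(152,97)),"RF":((575,187),(375,67)),"RR":((588,76),(337,42)),
"hole":((362,510),(409,394)),"rim":((125,407),(200,430)),"tab":((700,130),(416,38)),"footLF":((280,222),(207,364)),"footRF":((536,242),(366,300)),"jar":((765,298),(513,204)),
"tabgatecorner":((670,138),(425,127)),"spice":((296,5),(133,182)),"tin":((52,190),(50,370))}
r={}
for k,(a,b) in P.items():
    x,e=tri([ray(T,t(a)),ray(S,s(b))]); r[k]=x; print(k,x,np.array(e[:1])*1000)
for k,z in (("LF",.202),("LR",.202),("RF",.202),("RR",.202),("hole",.054),("rim",.058),("tab",.202),("footLF",.01),("footRF",.01)):
    print(k,onz(T,t(P[k][0]),z)[:2],onz(S,s(P[k][1]),z)[:2])
for n,z in ((("LF","LR","RF","RR"),.202),):
    c=np.mean([onz(T,t(P[k][0]),z)[:2] for k in n],0);print(c)
d=r["RF"]-r["LF"];print("disp -y dir",np.degrees(np.arctan2(d[1],d[0])))
d=r["hole"]-r["rim"];print("handle dir",np.degrees(np.arctan2(d[1],d[0])),np.hypot(*d[:2]))
```

```text
LF [0.6074 0.2099 0.1984] [0.7178]
LR [0.6531 0.2071 0.2011] [0.4851]
RF [0.5948 0.0635 0.2001] [0.2457]
RR [0.644  0.0576 0.2002] [0.0476]
hole [0.4516 0.1564 0.0535] [0.6568]
rim [0.5024 0.2788 0.0564] [0.6542]
tab [0.6198 0.0066 0.197 ] [2.1868]
footLF [0.6065 0.2067 0.0059] [1.5359]
footRF [0.5977 0.0664 0.0034] [1.1332]
jar [ 0.5611 -0.0473  0.0629] [0.822]
tabgatecorner [0.6247 0.002  0.1214] [10.9859]
spice [0.7021 0.1963 0.1092] [4.5472]
tin [0.6143 0.3217 0.0542] [1.0604]
LF [0.6072 0.2101] [0.6008 0.213 ]
LR [0.6532 0.2074] [0.6511 0.2077]
RF [0.5943 0.0635] [0.5919 0.0662]
RR [0.6436 0.0578] [0.6409 0.06  ]
hole [0.452  0.1568] [0.4506 0.1563]
rim [0.502 0.278] [0.5014 0.2802]
tab [0.6202 0.009 ] [0.6099 0.0127]
footLF [0.605  0.2052] [0.6033 0.2104]
footRF [0.596 0.066] [0.5915 0.0731]
[0.6246 0.1347]
disp -y dir -94.94344694972045
handle dir -112.55752408346189 0.13258462334899793
```

```bash
python3 -m jog '[[16,-37,0,0,0,-0.13],[16,-37,0,0,0,-0.13],[16,-37,0,0,0,-0.13],[16,-37,0,0,0,-0.13],[16,-37,0,0,0,-0.13],[16,-37,0,0,0,-0.13],[16,-37,0,0,0,-0.13],[16,-37,0,0,0,-0.13],[16,-37,0,0,0,-0.13],[16,-37,0,0,0,-0.13],[16,-37,0,0,0,-0.13],[16,-37,0,0,0,-0.13]]' 1
python3 - <<'E'
from h import *
st=status.get_state();print(st["eef_pos"],st["ee_rot"],st["q"])
cv2.imwrite("pics/w1.png",eyes.grab_frame("wrist"))
C=cam("wrist",st)
for X in ([.459,.175,.052],[.4516,.1564,.0535],[.502,.2785,.058],[.6245,.1345,.202]): print(pix(C,X))
E
```

```text
t: 1.3
eef_pos: [0.4535, 0.162, 0.2199]
ee_rot: [-3.138, -0.009, 2.7]
force: [2.1, 0.6, -0.7]
width: 0.0875
[0.4535 0.162  0.2199] [-3.1378 -0.0085  2.7002] [ 0.7472  0.0466 -0.4009 -0.0072 -1.13   -1.1854]
[320.5761 191.3098]
[319.3998 173.6859]
[325.1337 282.4834]
[113.0332 282.4525]
```

View pics/w1.png

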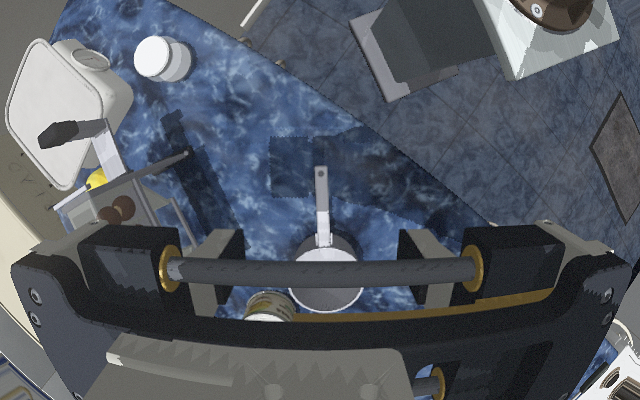

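The wrist view shows the handle hole at (321,174), within 2 px of the prediction. The cup is at (326,283), and nothing lies under the fingers. Going down on the handle.

```bash
python3 -m jog '[[3,7,-35,0.003,0.008,0.025],[2,6,-35,0,0,0.025],[0,0,-35,0,0,0],[0,0,-35,0,0,0],[0,0,-25,0,0,0],[0,0,-15,0,0,0],[0,0,-8,0,0,0]]' 1
python3 - <<'E'
from h import *
st=status.get_state();print(st["eef_pos"],st["ee_rot"],st["force"])
E
```

```text
t: 2.05
eef_pos: [0.4606, 0.167, 0.0268]
ee_rot: [-3.139, -0.015, 2.734]
force: [-0.4, 0.1, 1.2]
width: 0.0877
[0.4606 0.167  0.0268] [-3.1393 -0.015   2.7336] [-0.3934  0.1488  1.2246]
```

```bash
python3 -m jog '[[-2,9,5,0,0.01,0.015],[0,0,0,0,0,0]]' 1
python3 -m jog '[[0,0,0,0,0,0],[0,0,0,0,0,0],[0,0,0,0,0,0],[0,0,0,0,0,0],[0,0,0,0,0,0],[0,0,0,0,0,0],[0,0,0,0,0,0],[0,0,0,0,0,0]]' 0 45
```

```text
t: 2.25
eef_pos: [0.4581, 0.1763, 0.0315]
ee_rot: [-3.133, -0.026, 2.75]
force: [0.2, -0.2, 0.6]
width: 0.0877
t: 3.05
eef_pos: [0.4598, 0.1781, 0.0351]
ee_rot: [-3.139, -0.023, 2.751]
force: [0.7, 0.1, 0.5]
width: 0.0292
```

```bash
python3 -m jog '[[0,-1,-4,-0.008,-0.02,0],[0,0,0,0,0,0],[0,0,0,0,0,0],[0,0,0,0,0,0]]' 0 45
python3 - <<'E'
from h import *
im=eyes.grab_frame("scene");cv2.imwrite("pics/s2.png",cv2.resize(im[130:350,200:450],None,fx=2.6,fy=2.6))
E
```

```text
t: 3.45
eef_pos: [0.4597, 0.1771, 0.031]
ee_rot: [-3.139, -0.002, 2.751]
force: [0.0, -0.4, 0.5]
width: 0.0132
```

View pics/s2.png

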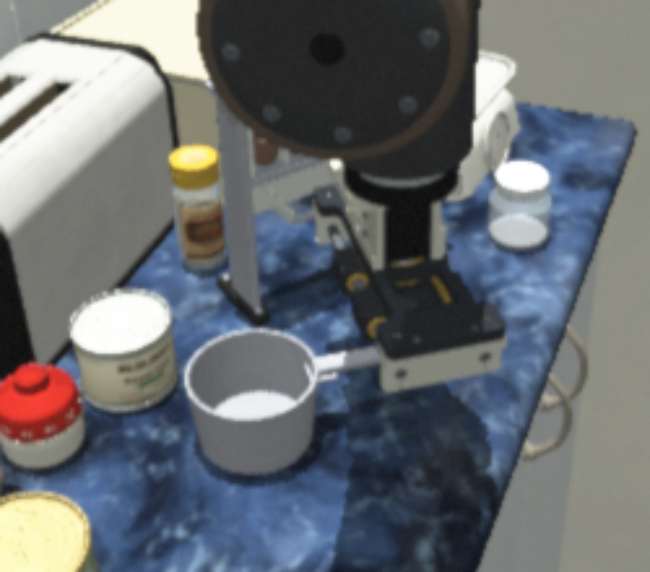

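The cup handle is gripped at a width of 13 mm. Lifting slightly, then swinging the handle round and backing off a little.

```bash
python3 -m jog '[[0,0,3,0,0,0],[-8,-2,0,0,0,-0.06],[-8,-2,0,0,0,-0.11],[-8,-2,0,0,0,-0.11],[-6,-2,0,0,0,-0.11],[-6,-2,0,0,0,-0.11],[-4,-2,0,0,0,-0.11],[-4,-2,0,0,0,-0.11],[0,-3,0,0,0,-0.11],[0,-3,0,0,0,-0.11],[0,-3,0,0,0,-0.11],[0,-3,0,0,0,-0.11]]' 0 45
python3 -m jog '[[0,0,0,0,0,0]]'
python3 - <<'E'
from h import *
st=status.get_state();print(st["q"])
im=eyes.grab_frame("top");cv2.imwrite("pics/t3.png",cv2.resize(im[130:290,210:430],None,fx=3.5,fy=3.5))
cv2.imwrite("pics/s3.png",eyes.grab_frame("scene"))
E
```

```text
t: 4.7
eef_pos: [0.4134, 0.1495, 0.0355]
ee_rot: [-3.135, -0.003, 1.544]
force: [0.0, 0.0, -2.4]
width: 0.0129
t: 4.8
eef_pos: [0.4131, 0.149, 0.0355]
ee_rot: [-3.134, -0.003, 1.542]
force: [0.1, 0.1, -1.9]
width: 0.013
[ 0.791   0.2068 -0.7266 -0.0126 -0.6402 -2.3809]
```

View pics/t3.png

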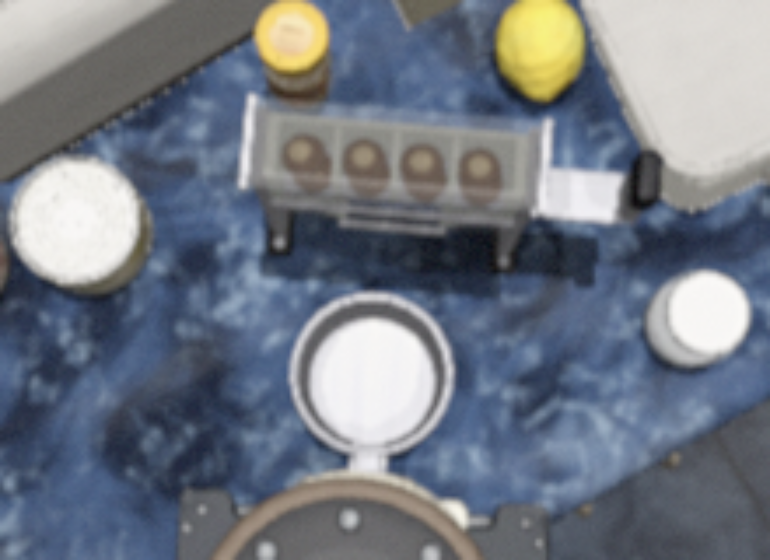

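The top view shows the cup held level in front of the dispenser, with its rim centred at crop pixel (371,374) and lined up between the feet (279,245) and (506,262).

Run:
```python
from h import *
T=cam("top")
c=onz(T,(371/3.5+210-.4,374/3.5+130-.4),.061)[:2];o=np.array([.6245,.1345])
f=lambda p:onz(T,(p[0]/3.5+210-.4,p[1]/3.5+130-.4),.202)[:2]
cor=[f(p) for p in ((240,186),(251,95),(540,217),(550,118))];o2=np.mean(cor,0)
print(c,o2,"shift",(o-c)*1000,(o2-c)*1000)
```

```text
[0.5237 0.1468] [0.6248 0.1348] shift [100.768  -12.2816] [101.0746 -11.9478]
```

```bash
python3 -m jog '[[8,-2,0,0,0,0],[15,-2,0,0,0,0],[15,-2,0,0,0,0],[15,-2,0,0,0,0],[15,-2,0,0,0,0],[15,-2,0,0,0,0],[10,-1,0,0,0,0],[6,0,0,0,0,0],[0,0,0,0,0,0]]'
```

```text
t: 5.8
eef_pos: [0.52, 0.136, 0.0351]
ee_rot: [-3.135, -0.003, 1.567]
force: [-0.0, 0.5, -2.6]
width: 0.0131
```

```bash
python3 -m jog '[[-6,-2,0,0,0,0],[0,0,-2,0,0,0],[0,0,-2,0,0,0],[0,0,-1,0,0,0]]'
python3 - <<'E'
from h import *
im=eyes.grab_frame("scene");cv2.imwrite("pics/s4.png",cv2.resize(im[130:280,240:420],None,fx=4,fy=4,interpolation=cv2.INTER_CUBIC))
E
```

```text
t: 6.2
eef_pos: [0.5119, 0.1338, 0.0303]
ee_rot: [-3.134, -0.003, 1.568]
force: [-2.9, -0.7, 3.5]
width: 0.013
```

View pics/s4.png

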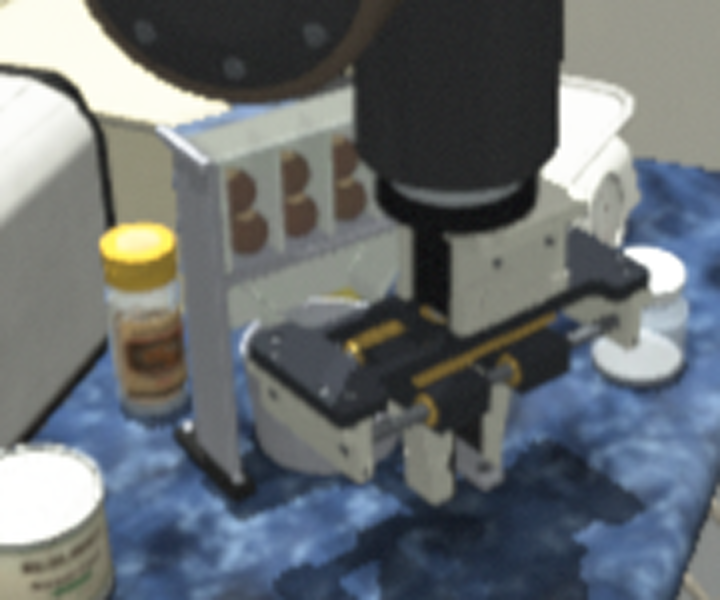

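The cup stands between the legs under the funnel, not touching either leg (left leg at about (215,480)). Releasing it and going up.

```bash
python3 -m jog '[[0,0,0,0,0,0],[0,0,0,0,0,0],[0,0,0,0,0,0],[0,0,0,0,0,0],[0,0,0,0,0,0],[0,0,0,0,0,0]]' 0.42
python3 -m jog '[[0,0,20,0,0,0],[0,0,40,0,0,0],[0,0,45,0,0,0],[0,0,45,0,0,0],[0,0,45,0,0,0],[0,0,30,0,0,0]]'
python3 -m jog '[[5,-20,0,0,0,0],[10,-25,0,0,0,-0.04],[12,-25,0,0,0,-0.04],[15,-25,0,0,0,0],[15,-15,0,0,0,0],[10,-10,0,0,0,0]]'
python3 - <<'E'
from h import *
st=status.get_state();print(st["eef_pos"],st["ee_rot"],st["q"])
w=eyes.grab_frame("wrist");cv2.imwrite("pics/w5.png",w)
cv2.imwrite("pics/s5.png",eyes.grab_frame("scene"))
C=cam("wrist",st);o=np.array([.6245,.1345]);y=np.array([-.0872,-.9962])
for z in (.185,.202): print(pix(C,[*(o+.127*y),z]))
t=eyes.grab_frame("top");cv2.imwrite("pics/t5.png",t)
E
```

```text
t: 6.85
eef_pos: [0.5129, 0.1347, 0.0309]
ee_rot: [-3.137, -0.004, 1.569]
force: [0.2, 0.5, 0.4]
width: 0.0367
t: 7.45
eef_pos: [0.5081, 0.1315, 0.2588]
ee_rot: [-3.126, 0.002, 1.568]
force: [0.2, 1.6, -0.3]
width: 0.0368
t: 8.05
eef_pos: [0.5785, 0.0095, 0.2672]
ee_rot: [-3.139, -0.005, 1.489]
force: [-1.1, 0.1, -0.6]
width: 0.0367
[0.5785 0.0095 0.2672] [-3.1388 -0.005   1.489 ] [ 0.3504  0.1782 -0.1389 -0.006  -1.2542 -2.001 ]
[322.0405 240.4387]
[322.2115 249.0974]
```

View pics/w5.png

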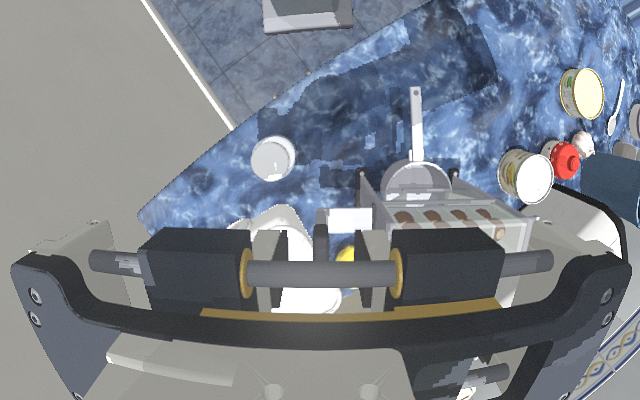

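The wrist view shows the cup under the dispenser, with its handle straight out at (416,90)-(416,160). The black tab is at (321,223-250), midway between the fingers, and predicted at column 322. I'll check the tab numerically.

```bash
python3 - <<'E'
from h import *
st=status.get_state();C=cam("wrist",st);T=cam("top");S=cam("scene")
o=np.array([.6245,.1345]);ex=np.array([.9962,-.0872]);ey=np.array([-.0872,-.9962])
own=lambda p:np.array([(p[:2]-o)@ex,(p[:2]-o)@ey])
w=cv2.imread("pics/w5.png");print(w[215:262:3,321].mean(1).astype(int),w[228,305:340].mean(1).astype(int))
for n,rg in (("t0",("top0",(380,410,160,200))),("s0",("scene0",(355,380,130,165)))):
    im=cv2.imread(f"pics/{rg[0]}.png");a,b,c,d=rg[1]
    m=(im[c:d,a:b].max(2)<75).astype(np.uint8);k,l,s,ce=cv2.connectedComponentsWithStats(m)
    i=1+np.argmax(s[1:,4]);print(n,s[i]+[a,c,0,0,0],ce[i]+[a,c])
print("front top edge own x by wrist", [ (r,own(onz(C,(321,r),.202))) for r in (222,225,228)])
E
python3 - <<'E'
import cv2
t=cv2.imread("pics/top0.png")[165:200,375:410].max(2)
for r in t[5:28]: print(" ".join("%3d"%v for v in r[10:30]))
E
```

```text
[132 131 134  67  76  77  71  85 100 102 103  99 106 106 105 103] [149 133 134 141 143 149 171 174 128  73  77  75  76  76  76  77  82  76
  73  73  71  69  60 241 255 255 255 255 255 255 255 255 255 255 255]
t0 [389 173  10  18 117] [393.2051 181.5897]
s0 [363 140  11  16 141] [368.0922 147.3475]
front top edge own x by wrist [(222, array([-0.0241,  0.1274])), (225, array([-0.0216,  0.1274])), (228, array([-0.0191,  0.1274]))]
149 152 149 136 124 117 111 121 136 149 178 194 196 197 213 219 220 219 219 220
155 156 145 132 116 110 110 116 126 142 160 180 193 203 209 216 220 220 219 219
155 148 133 116 104 108 107 105 103 110 121 143 168 199 207 208 213 219 219 220
146 136 119 109 103 101 106  87  71  68  74  75 111 166 197 202 206 215 219 219
131 118 111 104 101  96  90  59  50  67  67  60  64 109 171 203 206 211 215 218
118 110 105 104  94  90  58  38  52  74  70  66  58  61 130 199 215 213 214 214
112 110 111 106  99  62  32  33  55  72  78  71  64  58 111 182 209 215 216 211
114 112 113 108 103  63  22  31  53  76  76  69  63  69 108 153 186 203 211 213
135 129 127 117 103  62  19 
[... 471 characters left out ...]
  40  16  49  79  88  80  72  58  79 135 141 138 140 141 140
229 184 119  83  63  34  21  52  81  83  74  64  54  89 151 149 140 138 139 141
229 184 112  80  59  31  21  45  63  63  58  52  45  83 138 151 145 140 139 139
230 185 113  79  57  33  13  23  40  34  33  37  54  83 117 138 144 143 139 140
226 179 112  82  61  34  24  18  12  13  29  61  94 113 120 127 135 128 136 140
211 160 104  83  71  60  46  39  45  52  76 103 125 139 137 136 128 121 123 119
197 139  97  80  78  79  67  71  79  97 115 132 140 147 152 147 140 117 105  94
197 142 102  84  78  80  83  95 110 121 136 143 146 148 154 153 143 126 103  86
186 149 127 101  91  89  93 103 112 118 136 149 152 148 145 142 130 122 105  93
```

Run:
```python
from h import *
st=status.get_state();C=cam("wrist",st);T=cam("top")
o=np.array([.6245,.1345]);ex=np.array([.9962,-.0872]);ey=np.array([-.0872,-.9962])
own=lambda p:np.array([(p[:2]-o)@ex,(p[:2]-o)@ey])
for p in ((395,173),(395.2,179.7),(395.2,186)): x=onz(T,p,.202);print("top",x,own(x))
for r in (236,239): x=onz(C,(321.3,r),.202);print("wrist",x,own(x))
d=[ray(C,(321.3,237.5)),ray(T,(395.2,186))];print(tri(d))
```

```text
top [0.6275 0.0083 0.202 ] [0.014  0.1255]
top [0.6156 0.008  0.202 ] [0.0022 0.1268]
top [0.6045 0.0081 0.202 ] [-0.0089  0.1276]
wrist [0.6012 0.0089 0.202 ] [-0.0123  0.1271]
wrist [0.6037 0.0087 0.202 ] [-0.0097  0.1271]
(array([0.605 , 0.008 , 0.1972]), [np.float64(0.0007747814956765179), np.float64(0.0007747814956764829)])
```

```bash
python3 -m jog '[[18,-1,-15,0,0,0],[18,0,-15,0,0,0],[0,0,0,0,0,0]]' 0.42
```

```text
t: 8.5
eef_pos: [0.6139, 0.0112, 0.2367]
ee_rot: [-3.139, -0.006, 1.49]
force: [-0.9, -0.1, -0.7]
width: 0.037
```

```bash
python3 -m jog '[[0,-3,-20,0,0,0],[0,0,-20,0,0,0],[0,0,-20,0,0,0],[0,0,-10,0,0,0],[0,0,0,0,0,0]]' 0.42
```

```text
t: 9.0
eef_pos: [0.6118, 0.0117, 0.167]
ee_rot: [-3.141, -0.007, 1.494]
force: [0.6, -0.8, 1.2]
width: 0.0371
```

```bash
python3 -m jog '[[2,-4,0,0,0,0],[0,0,0,0,0,0]]' 0.42
python3 -m jog '[[0,0,0,0,0,0],[0,0,0,0,0,0],[0,0,0,0,0,0],[0,0,0,0,0,0],[0,0,0,0,0,0]]' 0 20
```

```text
t: 9.2
eef_pos: [0.6144, 0.0082, 0.169]
ee_rot: [3.14, -0.007, 1.495]
force: [-0.5, 0.5, -0.0]
width: 0.0366
t: 9.7
eef_pos: [0.6155, 0.0073, 0.1717]
ee_rot: [3.137, -0.007, 1.495]
force: [1.7, -0.6, -2.2]
width: 0.0098
```

```bash
python3 -m jog '[[-1,-10,0,0,0,0],[-1,-10,0,0,0,0],[-1,-10,0,0,0,0],[-1,-8,0,0,0,0],[0,0,0,0,0,0]]' 0 30
```

```text
t: 10.2
eef_pos: [0.6127, -0.0323, 0.1717]
ee_rot: [3.134, -0.009, 1.496]
force: [0.6, 2.6, -1.5]
width: 0.0099
```

```bash
python3 -m jog '[[-1,-8,0,0,0,0],[-1,-8,0,0,0,0],[-1,-7,0,0,0,0],[0,0,0,0,0,0],[0,0,0,0,0,0]]' 0 30
python3 - <<'E'
from h import *
im=eyes.grab_frame("scene");cv2.imwrite("pics/s6.png",cv2.resize(im[130:280,240:420],None,fx=4,fy=4,interpolation=cv2.INTER_CUBIC))
cv2.imwrite("pics/t6.png",eyes.grab_frame("top"))
E
```

```text
t: 10.7
eef_pos: [0.611, -0.0573, 0.1717]
ee_rot: [3.132, -0.01, 1.495]
force: [2.8, 1.1, -1.2]
width: 0.0099
```

View pics/s6.png

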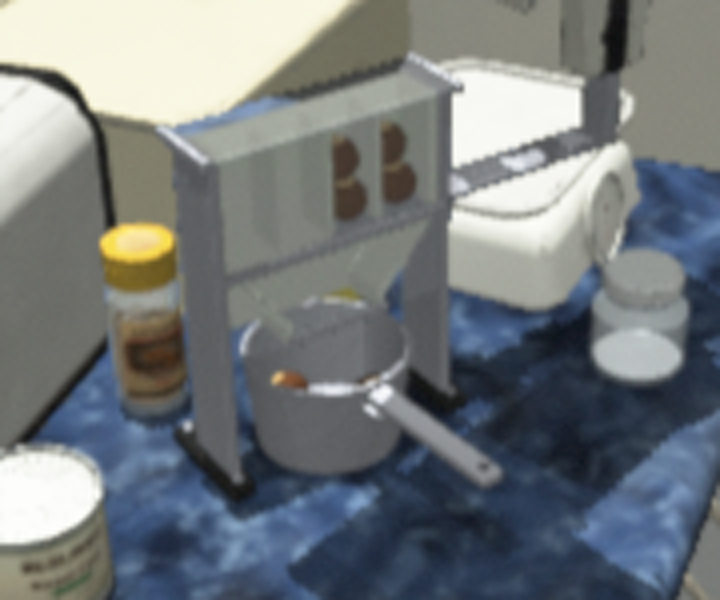

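Lanes 1 and 2 are empty, lanes 3 and 4 still hold both nuts ((346,180), (397,160)), and nuts show inside the cup at (290,380). I'll wait briefly, then push the gate shut.

```bash
python3 -m jog '[[0,0,0,0,0,0],[0,0,0,0,0,0],[0,0,0,0,0,0],[0,0,0,0,0,0],[0,5,0,0,0,0],[1,10,0,0,0,0],[1,10,0,0,0,0],[1,10,0,0,0,0],[1,10,0,0,0,0],[1,8,0,0,0,0],[0,0,0,0,0,0]]' 0 30
```

```text
t: 11.9
eef_pos: [0.6148, -0.0023, 0.1717]
ee_rot: [3.134, -0.005, 1.496]
force: [1.5, -1.8, -2.7]
width: 0.0099
```

Now the last 10 mm, in small steps until it meets the stop.

```bash
python3 -m jog '[[0,4,0,0,0,0],[0,4,0,0,0,0],[0,2,0,0,0,0],[0,0,0,0,0,0]]' 0 30; python3 -m jog '[[0,3,0,0,0,0],[0,0,0,0,0,0]]' 0 30
```

```text
t: 12.3
eef_pos: [0.6155, 0.0073, 0.1717]
ee_rot: [3.134, -0.003, 1.496]
force: [3.1, -0.7, -1.3]
width: 0.0097
t: 12.5
eef_pos: [0.6155, 0.0071, 0.1717]
ee_rot: [3.134, 0.001, 1.495]
force: [1.2, 1.8, -1.7]
width: 0.0097
```

```bash
python3 -m jog '[[0,4,0,0,0,0]]' 0 30; python3 -m jog '[[0,0,0,0,0,0],[0,0,0,0,0,0],[0,0,0,0,0,0],[0,0,0,0,0,0]]' 0.42
python3 -m jog '[[0,0,20,0,0,0],[0,0,30,0,0,0],[0,0,40,0,0,0],[0,0,30,0,0,0],[-20,-20,0,0,0,0],[-30,-20,0,0,0,0],[-40,-20,0,0,0,0],[-40,-20,0,0,0,0],[-30,-20,0,0,0,0],[0,0,0,0,0,0],[0,0,0,0,0,0]]'
python3 - <<'E'
from h import *
a=eyes.grab_frame("top");b=eyes.grab_frame("scene");cv2.imwrite("pics/t7.png",a);cv2.imwrite("pics/s7.png",b)
A=cv2.resize(a[140:260,220:420],None,fx=3.9,fy=3.9,interpolation=cv2.INTER_CUBIC)[:,:400*2]
B=cv2.resize(b[130:280,240:420],None,fx=4,fy=4,interpolation=cv2.INTER_CUBIC)
h=300;A=cv2.resize(a[140:240,250:420],(510,300),interpolation=cv2.INTER_CUBIC);B=cv2.resize(b[130:230,250:420],(510,300),interpolation=cv2.INTER_CUBIC)
cv2.imwrite("pics/c7.png",np.vstack([A,B]))
E
```

```text
t: 12.6
eef_pos: [0.6154, 0.0077, 0.1718]
ee_rot: [3.135, 0.006, 1.494]
force: [9.4, -31.7, -6.4]
width: 0.0098
t: 13.0
eef_pos: [0.6141, 0.0079, 0.1716]
ee_rot: [3.137, 0.004, 1.492]
force: [-0.5, 0.2, 0.2]
width: 0.0346
t: 14.1
eef_pos: [0.4465, -0.0893, 0.2963]
ee_rot: [3.135, -0.002, 1.497]
force: [0.3, -0.4, 0.3]
width: 0.037
```

View pics/c7.png

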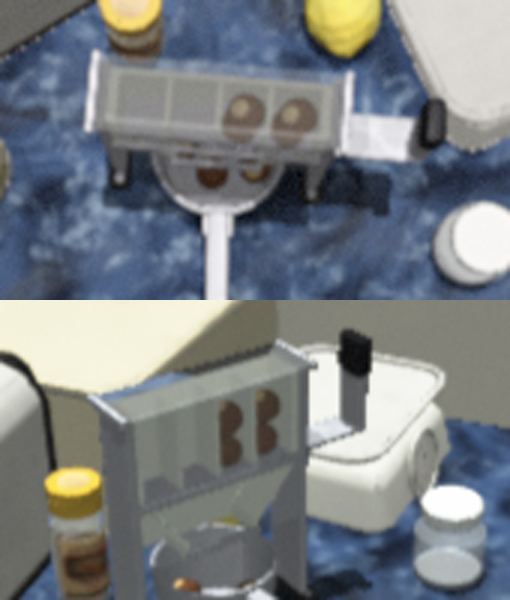

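The gate is shut: the stop pushed back with 32 N and the tab is back where it started. Lanes 3 and 4 are still full, and nuts lie in the cup at top-crop (212,172) and (256,168). Last, a check of the cup's centre and the tab.

Run:
```python
from h import *
T=cam("top");a=cv2.imread("pics/t7.png").astype(float);b=cv2.imread("pics/top0.png").astype(float)
print("tab diff",np.abs(a-b)[168:190,380:402].mean())
j=np.abs(a-b).mean(2);print("jar,tin,spice diffs",j[205:240,392:428].mean(),j[172:215,210:255].mean(),j[128:155,282:305].mean())
f=onz(T,(217/3+250,212/3+140),.058);print("front rim",f)
for n,p in (("L",(150,167)),("R",(284,167))): print(n,onz(T,(p[0]/3+250,p[1]/3+140),.058))
pts=[onz(T,(x/3+250-.3,y/3+140-.3),.058)[:2] for x,y in((152,172),(165,194),(190,210),(240,211),(262,203),(277,185))]
P=np.array(pts);A=np.c_[2*P,np.ones(len(P))];s=np.linalg.lstsq(A,(P**2).sum(1),rcond=None)[0];print("circle",s[:2],np.sqrt(s[2]+s[:2]@s[:2]))
```

```text
tab diff 3.8863636363636362
jar,tin,spice diffs 2.6224867724867726 1.8453057708871663 1.3585614600107354
front rim [0.577  0.1338 0.058 ]
L [0.6076 0.1804 0.058 ]
R [0.6089 0.0881 0.058 ]
circle [0.6247 0.1344] 0.049717008776949644
```

```bash
python3 -c "
from station import workorder
print(workorder.job_done())"
```

```text
the job is handed in; nothing more can be done
None
```

I moved the cup under the spout by its handle, let it go and opened the gate to about 65 mm. The nuts of lanes 1 and 2 dropped out, and I pushed the gate shut. The job was handed in at about 14 s; it reports no verdict.

**Last checks**
- **Cup:** it stands upright with its centre at (0.625, 0.134), within about 2 mm of the measured spout position.
- **Gate:** the tab is back at its starting place, and the end stop pushed back with about 32 N.
- **Kept nuts:** lanes 3 and 4 still hold both nuts each.
- **Dropped nuts:** lanes 1 and 2 are empty. I could only see some of the four nuts in the cup because the funnel hides the rest; I saw none outside it.
- **Bystanders:** the small jar, tin and spice jar look unchanged in the top view.
- **Robot:** it is clear of everything.

No check failed or disagreed.

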